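# Shut off the bench torch's gas, fuel first

### The arm

A 6-joint arm with a two-finger parallel gripper is mounted at the origin on the work surface. World frame = base frame: x ahead of the robot, y to its left, z up, the work surface at z = 0. Lengths are in m, angles in rad, forces in N, time in s.
With the tool pointing down it reaches from about 0.375 to 0.825 m from the base axis. Payload 5.5 kg.
Tool frame: the origin (TCP) lies at the very end of the fingers, on their centre line; the grasp point (between the pads) lies bot.grip_point_offset behind it (bot.grip_point_offset is the distance from the TCP to the grasp point, in m); x points along the fingers, y is the direction in which the jaws open and shut, and the axes are right-handed (so a half turn about x gives the same grasp; the last joint's range is limited). The gripper opens to 85 mm and grips with 20 to 120 N. Pads are 22 mm wide; open, the fingers measure 114 mm over their backs; the gripper's body (76 mm by 85 mm) begins 54 mm behind the grasp point. The pads swing forward as they close: fully open they stand 13 mm farther back than shut.
Start: joints at [-1.319, 0.314, -0.047, 1.21, 0, 1.571], TCP at [0.149, -0.581, 0.231] pointing down, gripper open.
Joint ranges: [-2.67, 2.67], [-0.69, 1.73], [-1.03, 1.25], [-2.08, 2.16], [-1.42, 1.45], [-3.14, 3.14]. Speed limits (rad/s): [2.39, 2.39, 3.01, 3.14, 3.14, 3.14].

### API

Orientations are given as a unit quaternion [w, x, y, z].
In Python, from cell import bot gives the robot as it stands. The module is installed in compiled form; this text tells all that it offers.
- The arm moves only by the tool carry_out, never from a script. Its argument "rows" is one flat list of numbers, 5 for each row, row after row: the shift along the tool's x, y, z in mm, then the turn about the tool's x in rad, then the finger opening in mm, from 0 to 85.4. A call has 1 to 10 rows; each row shifts and turns the commanded pose from where the row before left it, along the tool's axes as they then stand; what a row does not reach is not made up. A row lasts 1/12 s, in which the tool goes at most 41.7 mm and 7.16 degrees, less where a joint would pass 70% of its speed; a pose out of reach is approached as far as the arm can. A call is refused whole if a number of a shift passes 41.7 or a number of a turn 0.125, either way. A call with a gripper value outside its range is refused whole. The fingers move at their own pace and stop on an object; the grip force is fixed at half the most. Time passes only in rows, so rows that do not move let the fingers close. It gives the time, the measured TCP pose, the force and the opening at its end, in the units of the state.
- bot.read_state(): the state, without advancing time (a new reading comes with each control period).
- bot.camera(name): name is "scene" or "top"; returns a dict with "frame" (420x560x3 uint8, red, green, blue), "mtx" (3x3 intrinsics, pixels), "dist" ([k1, k2, p1, p2, k3] as OpenCV has them; the pictures are not rectified), "position" and "attitude" of the camera in the world. Camera axes: x right, y down, z forward; pixel columns grow to the right and rows downward; lengths in m; the calibration is good to about 2 mm. A picture is of the moment at which its call begins. There is no depth.
- bot.hand_in(): hands the job in, once; it reports no verdict.
The state is a dict: "time_s": time; "joints": joint angles; "joint_vel": joint speeds; "tau": joint torques, N m; "ee_pos": TCP position; "ee_rot": TCP orientation; "contact_force": force on the tool from outside, world axes, zero at the start; "moment": the same for the moment, N m; "opening": finger opening in m.
Only numpy, scipy, OpenCV 4.12 (cv2) and the standard library are available. Lean on these libraries where they do the work, as an engineer would, in place of code of your own. Each camera call takes 0.05 s, during which the arm holds its last target. There are 200 camera calls.

### The job

Shut the bench torch down for the day at its gas manifold: with your fingertips gently push the red plunger (fuel) straight down to its stop, and only then push the blue plunger (oxygen) down to its stop too. Do not touch the green and yellow plungers or disturb the jars, the glass rod and the paddle lying around, do not pull any plunger up, and move your hand clear when done.

Things in the scene. Friction and masses are not known exactly. Their poses are not given: they have to be found in the camera images.
- red_top (a point): The red plunger of the gas manifold (fuel gas): a flat-topped red plastic mushroom head 36 mm across and 12 mm thick on a 12 mm steel stem, pushed straight down to close and stays where it is left (a steady friction of about 4 N resists it, no spring). This point is the centre of the head's top face, z up; it moves down with the plunger (about 78 mm above the bench when open, 66 mm when closed).
- red (a joint): Travel of the red plunger, in m: about 0 to 0.002 = open (up), 0.012 = closed, down on a hard stop; below 0 = pulled up out of its place (it can be pulled to -0.008).
- blue_top (a point): The blue plunger of the gas manifold (oxygen): a flat-topped blue plastic mushroom head 36 mm across and 12 mm thick on a 12 mm steel stem, pushed straight down to close and stays where it is left (a steady friction of about 4 N resists it, no spring). This point is the centre of the head's top face, z up; it moves down with the plunger (about 78 mm above the bench when open, 66 mm when closed).
- blue (a joint): Travel of the blue plunger, in m: about 0 to 0.002 = open (up), 0.012 = closed, down on a hard stop; below 0 = pulled up out of its place (it can be pulled to -0.008).
- green_top (a point): The green plunger of the gas manifold (compressed air): a flat-topped green plastic mushroom head 36 mm across and 12 mm thick on a 12 mm steel stem, pushed straight down to close and stays where it is left (a steady friction of about 4 N resists it, no spring). This point is the centre of the head's top face, z up; it moves down with the plunger (about 78 mm above the bench when open, 66 mm when closed).
- green (a joint): Travel of the green plunger, in m: about 0 to 0.002 = open (up), 0.012 = closed, down on a hard stop; below 0 = pulled up out of its place (it can be pulled to -0.008).
- yellow_top (a point): The yellow plunger of the gas manifold (pilot gas): a flat-topped yellow plastic mushroom head 36 mm across and 12 mm thick on a 12 mm steel stem, pushed straight down to close and stays where it is left (a steady friction of about 4 N resists it, no spring). This point is the centre of the head's top face, z up; it moves down with the plunger (about 78 mm above the bench when open, 66 mm when closed).
- yellow (a joint): Travel of the yellow plunger, in m: about 0 to 0.002 = open (up), 0.012 = closed, down on a hard stop; below 0 = pulled up out of its place (it can be pulled to -0.008).
- manifold: Grey steel gas manifold block fixed to the bench, 90 x 330 x 40 mm high, with four plungers in a row along its length, 75 mm apart, in any order of colours (12 mm tall brass collars of 30 mm diameter carry them). Origin: centre of its underside; y runs along the row, z up; hose stubs reach out to 75 mm on its +x side.
- jar_blue_mid (a point): Loose closed amber glass jar with a blue lid, 68 mm across, 85 mm tall, standing by one end of the manifold; this point is on its axis half-way up. To be left alone.
- jar_red_mid (a point): Loose closed clear glass jar with a red lid, 72 mm across, 105 mm tall, standing by the other end of the manifold; this point is on its axis half-way up. To be left alone.
- rod_mid (a point): Loose red glass rod, 9 mm thick, 249 mm long, lying about 12 mm above the bench on a low toothed steel rest beyond the manifold; this point is its middle, y along it. To be left alone.
- paddle_mid (a point): Loose shaping paddle (black 60 x 75 x 10 mm plate with a wooden handle, 213 mm long in all, 12 mm high) lying flat on the robot's side of the manifold; this point is between plate and handle, y towards the plate. To be left alone.
- rest: Low toothed steel rest for the rod, fixed to the bench: two bars 70 mm long and 20 mm high, 140 mm apart. Origin: centre of its underside, on the bench.
Things that resemble listed ones, but are neither listed nor needed, are in the scene too. What is shaped like the part that bears jar_red_mid but turquoise is not meant.

How it is judged:
On the way, in this order (a step that is already met when the one before it is completed fails the run):
1. the red plunger is pushed down while the blue one is still up (value of joint red above 0.009 m and value of joint blue below 0.005 m), for 0.2 s.
2. the blue plunger is pushed down as well (value of joint each of red, blue above 0.009 m), for 0.2 s.
At the end, for the whole second after the job is handed in: The red and the blue plunger are down (9 mm or more of their 12 mm travel), the green and the yellow still up (less than 4 mm down, not pulled up by 3 mm), jars, rod and paddle within 10 mm of where they were and the jars upright (all of step 2 and value of joint green between -0.003 and 0.004 m and value of joint yellow between -0.003 and 0.004 m and distance of each of jar_blue_mid, jar_red_mid, rod_mid, paddle_mid from where it was at the start of the episode below 0.01 m and angle between each of jar_blue_mid, jar_red_mid's own z axis and vertical below 0.15 rad); the robot touches nothing.
It fails at once if the blue plunger is pushed before the red one is closed (value of joint blue above 0.005 m and value of joint red below 0.009 m).
It fails at once if the green or the yellow plunger is touched or moved (contact force between any of the arm, the fingers and green above 1 N or value of joint any of green, yellow above 0.004 m or value of joint any of green, yellow below -0.003 m or contact force between any of the arm, the fingers and yellow above 1 N).
It fails at once if the red or the blue plunger is pulled up by 3 mm (value of joint any of red, blue below -0.003 m).
It fails at once if the red or the blue plunger is forced with more than 40 N (contact force between any of the arm, the fingers and red above 40 N or contact force between any of the arm, the fingers and blue above 40 N).
It fails at once if a jar, the rod or the paddle is moved or lifted by more than 10 mm (distance of any of jar_blue_mid, jar_red_mid, rod_mid, paddle_mid from where it was at the start of the episode above 0.01 m).
It also fails if it takes over 38 s, if anything falls off the work surface, if the arm or the gripper's body presses on something with over 40 N, if the wrist force passes 120 N, or if a joint passes its speed limit or range.

## Working session

There is one attempt and no reset: what is moved stays moved. The work goes in short steps, Python scripts to look and compute and a tool call to move; the robot and the scene stay as the last step left them, time stands still between calls to the robot, and variables do not carry over. Pictures are saved under pics/ and viewed, about 8 in all and at most 12, crops included, and the job is handed in when it is done.

Besides the shell and the picture viewer there is one more tool, called after "Call:" as name(argument=value, ...) on one line, values as JSON. carry_out: Moves the arm, as the interface text tells. Its arguments: {"type":"object","properties":{"rows":{"type":"array","items":{"type":"number"}}},"required":["rows"]}

```bash
mkdir -p pics; python3 - <<'E'
from cell import bot
import cv2
for n in("scene","top"):
    c=bot.camera(n); cv2.imwrite(f"pics/{n}0.png",c["frame"][:,:,::-1]); print(n,c["mtx"],c["dist"],c["position"],c["attitude"])
print(bot.read_state(),bot.grip_point_offset)
E
```

```text
scene [[400.16036729   0.         278.74471839]
 [  0.         400.16036729 211.70342267]
 [  0.           0.           1.        ]] [-0.01669275  0.          0.          0.          0.        ] [1.09199758 0.11104555 0.76209609] [-0.2084428   0.59885962  0.73294233 -0.24640271]
top [[486.22349048   0.         272.80431037]
 [  0.         486.22349048 206.82114547]
 [  0.           0.           1.        ]] [-0.00836714  0.          0.          0.          0.        ] [0.34314043 0.0029821  1.37501128] [ 0.06652352 -0.69721942  0.71154946 -0.05618783]
{'time_s': 0.1, 'joints': array([-1.31897720e+00,  3.14132163e-01, -4.80236096e-02,  1.21018826e+00,
        3.12026305e-06,  1.57083147e+00]), 'joint_vel': array([ 3.39982238e-04, -2.79812650e-03,  1.86488299e-03, -7.59383470e-05,
        1.39313614e-03, -5.49722199e-04]), 'tau': array([ 4.69598745e-04, -5.40768027e+01,  3.40540445e+01,  1.11149545e-02,
       -3.29770899e-05,  1.01259172e-06]), 'ee_pos': array([ 0.14936645, -0.58055449,  0.23051513]), 'ee_rot': array([-0.08824109, -0.70144294, -0.0893271 ,  0.7015782 ]), 'contact_force': array([-0.2390026 ,  0.03058061, -0.43075823]), 'moment': array([-0.00794372,  0.00164086, -0.02621056]), 'opening': 0.08516401868703855} 0.0187
```

View pics/scene0.png

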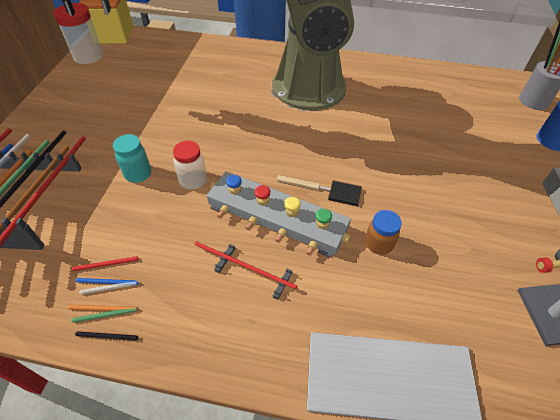

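View pics/top0.png

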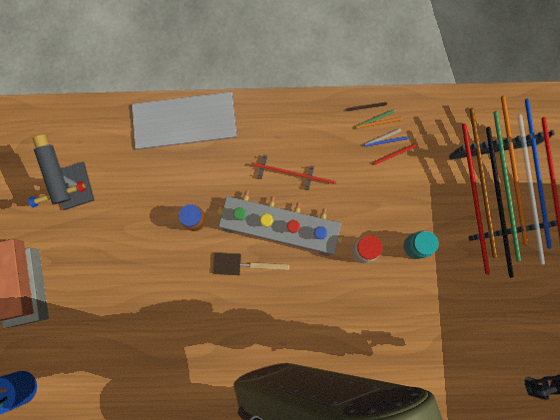

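The plungers in top: green (239,213), yellow (267,220), red (293,226) and blue (320,232). In scene: blue (234,182), red (262,193), yellow (292,206), green (323,216). The red- and blue-lidded jars, the turquoise jar and the rods stand apart. Next I locate the heads.

```bash
cat > h.py <<'E'
from cell import bot
import cv2, numpy as np
from scipy.spatial.transform import Rotation as R
def rot(q): return R.from_quat(np.roll(q,-1)).as_matrix()
def ray(c,p):
    u=cv2.undistortPoints(np.array([[p]],float),c["mtx"],c["dist"])[0,0]
    return rot(c["attitude"])@[u[0],u[1],1]
def onplane(c,p,z):
    d=ray(c,p); o=np.array(c["position"]); return o+d*(z-o[2])/d[2]
def blob(c,p,r=11):
    hsv=cv2.cvtColor(c["frame"],cv2.COLOR_RGB2HSV).astype(int); x,y=p
    h0=hsv[y,x,0]; m=(abs((hsv[...,0]-h0+90)%180-90)<10)&(hsv[...,1]>130)
    k=np.zeros(m.shape,np.uint8); cv2.circle(k,p,r,1,-1); v,u=np.nonzero(m&(k>0)); return (u.min()+u.max())/2,(v.min()+v.max())/2,len(u)
E
python3 - <<'E'
from h import *
P={"top":dict(green=(239,213),yellow=(267,220),red=(293,226),blue=(320,232)),"scene":dict(green=(323,214),yellow=(292,203),red=(262,190),blue=(234,180))}
for n in P:
    c=bot.camera(n)
    for k,p in P[n].items():
        b=blob(c,p); print(n,k,b,onplane(c,b[:2],.072 if n=="scene" else .077).round(4))
    im=c["frame"][180:280,190:400] if n=="top" else c["frame"][130:270,190:410]
    cv2.imwrite(f"pics/crop_{n}.png",cv2.resize(im[:,:,::-1],None,fx=3.5,fy=3.5,interpolation=cv2.INTER_CUBIC))
q=bot.read_state(); print(rot(q["ee_rot"]).round(3))
E
```

```text
top green (np.float64(240.0), np.float64(214.0), 15) [0.5534 0.109  0.077 ]
top yellow (np.float64(266.0), np.float64(220.0), 130) [0.5355 0.0389 0.077 ]
top red (np.float64(293.0), np.float64(226.0), 127) [ 0.5176 -0.0335  0.077 ]
top blue (np.float64(320.5), np.float64(232.5), 110) [ 0.4985 -0.1067  0.077 ]
scene green (np.float64(323.5), np.float64(215.5), 137) [0.5588 0.1108 0.072 ]
scene yellow (np.float64(291.5), np.float64(205.0), 183) [0.5443 0.0377 0.072 ]
scene red (np.float64(262.0), np.float64(191.5), 175) [ 0.5194 -0.0347  0.072 ]
scene blue (np.float64(233.0), np.float64(181.0), 159) [ 0.502  -0.1073  0.072 ]
[[-0.     0.249 -0.968]
 [ 0.001 -0.968 -0.249]
 [-1.    -0.001  0.   ]]
```

View pics/crop_top.png

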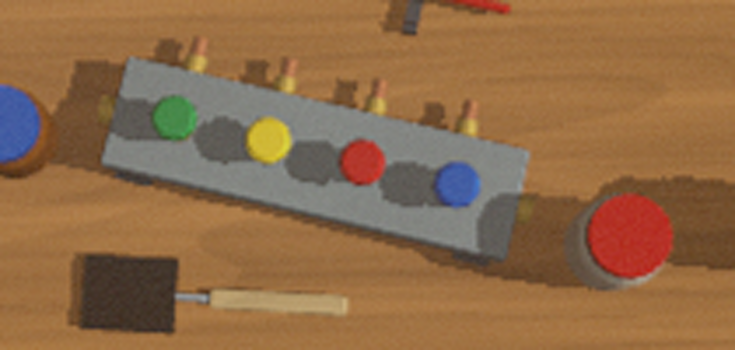

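Red is at about (0.518, -0.034) and blue at about (0.499, -0.107). The crop confirms the order green, yellow, red, blue. I move above red with the fingers shut.

Call:
carry_out(rows=[0,-10,-11,0,0,0,-22,-25,0,0,0,-22,-25,0,0,0,-22,-25,0,0,0,-22,-25,0,0,0,-22,-25,0,0,0,-22,-25,0,0,0,-22,-25,0,0,0,-22,-25,0,0,0,-22,-25,0,0])

```text
time_s: 1.03
ee_pos: [0.3267, -0.3193, 0.2313]
ee_rot: [0.089, 0.702, 0.089, -0.701]
contact_force: [1.0, -1.1, 0.4]
opening: -0.0001
```

Call:
carry_out(rows=[0,-22,-25,0,0,0,-22,-25,0,0,0,-22,-25,0,0,0,-22,-25,0,0,0,-22,-25,0,0,0,-22,-25,0,0,0,-22,-25,0,0,0,-22,-25,0,0,0,-10,-11,0,0,0,0,0,0,0])

```text
time_s: 1.87
ee_pos: [0.4857, -0.0856, 0.2311]
ee_rot: [0.09, 0.702, 0.091, -0.701]
contact_force: [0.5, -0.2, 0.8]
opening: -0.0001
```

Call:
carry_out(rows=[0,-14,-15,0,0,0,-14,-15,0,0,0,-14,-14,0,0,25,0,0,0,0,25,0,0,0,0,25,0,0,0,0,25,0,0,0,0,10,0,0,0,0,0,0,0,0,0,0,0,0,0,0])

```text
time_s: 2.7
ee_pos: [0.516, -0.037, 0.1216]
ee_rot: [-0.089, -0.701, -0.089, 0.702]
contact_force: [0.1, -0.1, 0.2]
opening: 0.0
```

```bash
python3 - <<'E'
from h import *
ims=[]
for n,(a,b,x,y) in {"top":(170,280,200,400),"scene":(110,270,190,410)}.items():
    c=bot.camera(n); ims.append(cv2.resize(c["frame"][a:b,x:y,::-1],(660,290 if n=="top" else 300),interpolation=cv2.INTER_CUBIC))
cv2.imwrite("pics/near.png",np.vstack(ims)); print(bot.read_state()["ee_pos"])
E
```

```text
[ 0.51747729 -0.03693733  0.12289317]
```

View pics/near.png

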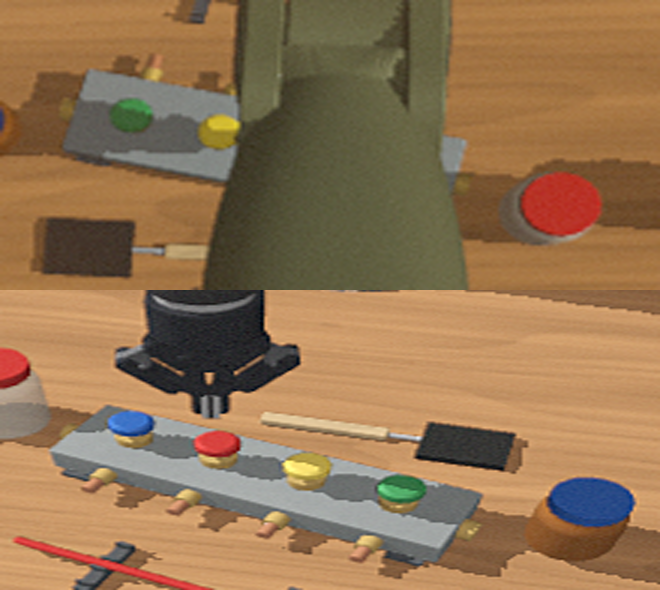

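The top part of the picture shows the arm over the red head. The scene part shows the shut fingertips (crop 211,413) just above and behind the red head (217,443), and the heads to either side are clear. I descend on red.

Call:
carry_out(rows=[15,-3,-1,0,0,15,0,0,0,0,8,0,0,0,0,2,0,0,0,0,2,0,0,0,0,2,0,0,0,0,2,0,0,0,0,0,0,0,0,0])

```text
time_s: 3.47
ee_pos: [0.5174, -0.0334, 0.0759]
ee_rot: [0.089, 0.702, 0.089, -0.701]
contact_force: [0.3, -0.5, 0.1]
opening: 0.0002
```

```bash
python3 - <<'E'
from h import *
c=bot.camera("scene"); cv2.imwrite("pics/touch.png",cv2.resize(c["frame"][140:230,200:340,::-1],None,fx=5,fy=5,interpolation=cv2.INTER_CUBIC)); s=bot.read_state(); print(s["ee_pos"],s["contact_force"])
E
```

```text
[ 0.51737554 -0.03344552  0.07591491] [0.6762947  0.23866715 1.71898836]
```

View pics/touch.png

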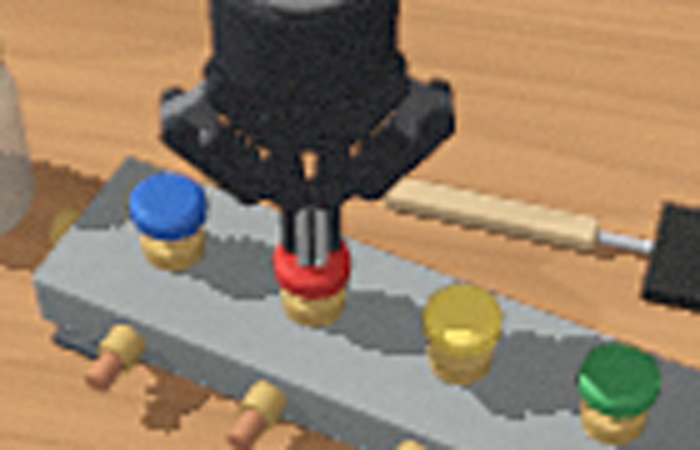

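The fingertips are on the red head (crop 312,255), near its centre. I push in small steps and read the force.

Call:
carry_out(rows=[2,0,0,0,0,2,0,0,0,0,1,0,0,0,0,0,0,0,0,0])

```text
time_s: 3.85
ee_pos: [0.5172, -0.0334, 0.0704]
ee_rot: [0.089, 0.702, 0.089, -0.701]
contact_force: [1.5, -0.4, 2.6]
opening: 0.0001
```

Call:
carry_out(rows=[1,0,0,0,0,1,0,0,0,0,1,0,0,0,0,0,0,0,0,0])

```text
time_s: 4.18
ee_pos: [0.517, -0.0334, 0.0673]
ee_rot: [0.089, 0.702, 0.089, -0.701]
contact_force: [2.4, -0.6, 2.4]
opening: 0.0
```

Call:
carry_out(rows=[1,0,0,0,0,0,0,0,0,0])

```text
time_s: 4.35
ee_pos: [0.5168, -0.0333, 0.0662]
ee_rot: [0.089, 0.702, 0.089, -0.701]
contact_force: [2.4, 0.2, 3.2]
opening: 0.0002
```

Call:
carry_out(rows=[0.7,0,0,0,0,0,0,0,0,0])

```text
time_s: 4.52
ee_pos: [0.5168, -0.0333, 0.066]
ee_rot: [0.089, 0.702, 0.089, -0.701]
contact_force: [1.3, 0.4, 6.9]
opening: -0.0001
```

Red is on its stop: the force rose and z stopped at 0.066. I hold, lift straight up, and cross to blue.

Call:
carry_out(rows=[0,0,0,0,0,0,0,0,0,0,-5,0,0,0,0,-20,0,0,0,0,-35,0,0,0,0,0,20,10,0,0,0,27,14,0,0,0,20,10,0,0,0,0,0,0,0,0,0,0,0,0])

```text
time_s: 5.35
ee_pos: [0.4989, -0.1071, 0.125]
ee_rot: [-0.088, -0.701, -0.088, 0.702]
contact_force: [0.0, 0.7, 0.0]
opening: -0.0001
```

```bash
python3 - <<'E'
from h import *
c=bot.camera("scene"); cv2.imwrite("pics/blue.png",cv2.resize(c["frame"][130:230,180:320,::-1],None,fx=5,fy=5,interpolation=cv2.INTER_CUBIC)); s=bot.read_state(); print(s["ee_pos"],s["contact_force"])
E
```

```text
[ 0.49923252 -0.10645687  0.12503741] [ 0.14013497  0.07446941 -0.04249804]
```

View pics/blue.png

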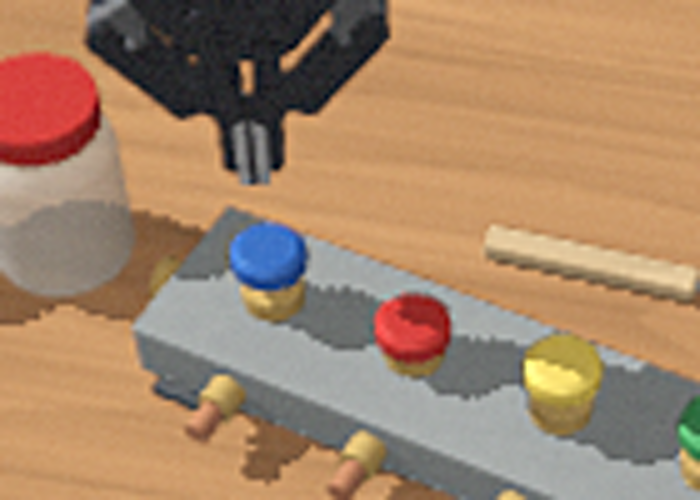

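Red (413,325) now sits visibly lower on its collar than yellow and blue. The fingers are above blue (268,255). I descend on blue, starting from z = 0.125.

Call:
carry_out(rows=[15,0,-1,0,0,15,0,0,0,0,10,0,0,0,0,4,0,0,0,0,2,0,0,0,0,2,0,0,0,0,2,0,0,0,0,2,0,0,0,0,2,0,0,0,0,0,0,0,0,0])

```text
time_s: 6.23
ee_pos: [0.5016, -0.1063, 0.0717]
ee_rot: [0.089, 0.702, 0.089, -0.701]
contact_force: [-0.5, -0.6, 0.2]
opening: -0.0001
```

Call:
carry_out(rows=[1,0,0,0,0,1,0,0,0,0,1,0,0,0,0,0,0,0,0,0])

```text
time_s: 6.57
ee_pos: [0.5016, -0.1065, 0.0686]
ee_rot: [0.089, 0.702, 0.089, -0.701]
contact_force: [-0.1, 1.5, 1.4]
opening: 0.0001
```

Call:
carry_out(rows=[1,0,0,0,0,1,0,0,0,0,0.5,0,0,0,0,0,0,0,0,0])

```text
time_s: 6.9
ee_pos: [0.5016, -0.1065, 0.0661]
ee_rot: [0.089, 0.702, 0.089, -0.701]
contact_force: [1.0, 1.9, 1.3]
opening: 0.0002
```

Call:
carry_out(rows=[0.7,0,0,0,0,0,0,0,0,0])

```text
time_s: 7.07
ee_pos: [0.5017, -0.1065, 0.066]
ee_rot: [0.089, 0.702, 0.089, -0.701]
contact_force: [-2.1, 1.3, 8.0]
opening: -0.0007
```

Blue is on its stop as well. I lift and move clear, back the way I came.

Call:
carry_out(rows=[0,0,0,0,0,0,0,0,0,0,-5,0,0,0,0,-20,0,0,0,0,-35,0,0,0,0,-35,0,0,0,0,-35,0,0,0,0,-35,0,0,0,0,0,22,25,0,0,0,22,25,0,0])

```text
time_s: 7.9
ee_pos: [0.4655, -0.1621, 0.233]
ee_rot: [0.091, 0.703, 0.089, -0.7]
contact_force: [-1.6, -0.4, -1.2]
opening: -0.0001
```

Call:
carry_out(rows=[0,22,25,0,0,0,22,25,0,0,0,22,25,0,0,0,22,25,0,0,0,22,25,0,0,0,22,25,0,0,0,22,25,0,0,0,10,10,0,0,0,0,0,0,0,0,0,0,0,0])

```text
time_s: 8.73
ee_pos: [0.3249, -0.3667, 0.2301]
ee_rot: [-0.088, -0.701, -0.088, 0.702]
contact_force: [0.1, 0.4, 0.5]
opening: -0.0
```

```bash
python3 - <<'E'
from h import *
c=bot.camera("scene"); cv2.imwrite("pics/end.png",cv2.resize(c["frame"][120:300,150:420,::-1],None,fx=2.9,fy=2.9,interpolation=cv2.INTER_CUBIC)); s=bot.read_state(); print(s["ee_pos"],s["contact_force"])
c0=cv2.imread("pics/top0.png"); d=bot.camera("top"); cv2.imwrite("pics/endtop.png",np.vstack([c0[150:290,150:450],d["frame"][150:290,150:450,::-1]]).repeat(2,0).repeat(2,1))
E
```

```text
[ 0.32534503 -0.36607815  0.23013446] [-0.10786691  0.54285598 -0.20279308]
```

View pics/end.png

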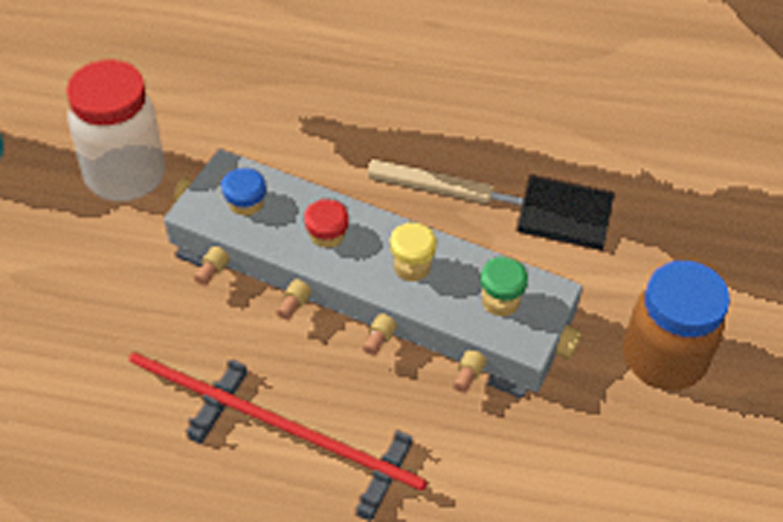

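View pics/endtop.png

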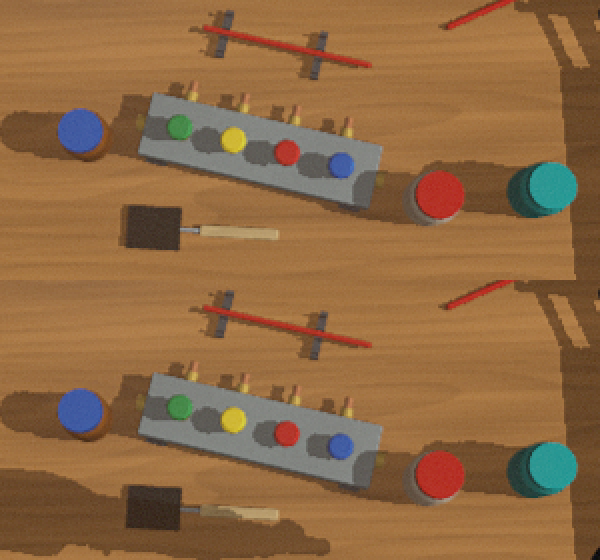

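Blue (244,188) and red (326,218) are down. Yellow (413,243) and green (503,277) are still up. The before and after top views show the jars, rod and paddle in the same places. I hand the job in.

```bash
python3 -c "
from cell import bot
print(bot.hand_in())"
```

```text
the job is handed in; nothing more can be done
None
```

I pushed the red plunger down to its stop with the fingers shut, then did the same to the blue one, and moved the hand clear before handing in. It took about 9 s of the 38 s allowed.

- **Plungers pushed:** both pushes ended at z = 0.066 m, the closed height. The vertical force rose to about 7 N on red and 8 N on blue there, and no higher reading was seen.
- **Left alone:** in the last pictures, green and yellow are still up. The jars, rod and paddle show no visible shift from the first top picture.
- **Hand clear:** the tool was at about (0.33, -0.37, 0.23) with no contact force.
- **Disagreements:** the two cameras differed by 2–4 mm on red and blue, too little to matter for the push. Yellow and green differed more, up to about 9 mm, but I did not need those positions. No check failed.

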